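# Crack a stuck housing cover in the vise

## Task

The cover of the die-cast housing has its screws out but is stuck fast in its rubber gasket, and pulling would only lift the loose housing: so first crank the vise clockwise until its moving jaw clamps the housing firmly against the fixed jaw. Then pull the cover up by its bow handle until the gasket lets go, and finish still holding the handle, with the cover steady about 25 mm open at its front edge. Never let it swing more than 50 mm open (the leads inside are short), keep the housing down on the vise's bed, and leave the pliers, screwdriver and screw tray alone.

Things in the scene. Friction and masses are not known exactly. Their poses are not given: they have to be found in the camera images.
- vise: grey machine vise bolted down on a round swivel base. Origin: centre of the base's underside, on the work surface; +x runs along the screw from the crank to the fixed jaw, z up. Steel bed at z = 50 mm; fixed jaw's face at x = +45 mm; jaws 92 mm wide, tops at z = 94 mm. Screw axis along x at y = 0, z = 76 mm, right-handed, 8 mm a turn.
- crank_knob (a point): centre of the black free-spinning knob on the vise's crank: 42 mm long, 17 to 19 mm thick, axis along the vise's x, pointing to its -x. It circles the screw axis at 36 mm radius (z = 40 to 112 mm) and travels to +x with the jaw, 8 mm a turn; at screw angle 0 it is at the vise's x = -165 mm. The crank arm is 22 mm behind (+x). Turning takes about 6 N at the knob.
- vise_screw (a joint): turn of the vise's screw and crank, rad; grows clockwise as seen from the crank's end, moving the jaw towards the fixed jaw by 1.273 mm a rad. At 0 the knob is straight above the screw axis, at +1.57 on the vise's -y side. The screw stays where it is left.
- vise_jaw: moving jaw, slides along the vise's x on the bed. Origin: middle of its gripping face's lower edge, at the bed's height; at x = -18 mm in the vise's frame when the screw reads 0. Once the housing is tight between both jaws, about 0.3 rad more of the screw makes a firm grip (over 100 N at the jaw), with about 5 N more at the knob.
- housing: loose die-cast aluminium box, 56 mm (its x, outer faces, between the jaws) by 110 mm (its y) by 54 mm high with the cover shut, about 0.7 kg, standing on the vise's bed between the jaws with a few mm of play. Origin: centre of its underside. A round connector sticks out of its front (-y) wall.
- cover (a joint): opening of the housing's cover, rad; 0 shut. Hinged along the housing's x at y = +55, z = 47.5 mm; its front (-y) edge, 112 mm from the hinge, swings up: 0.22 rad is 25 mm open. A rubber gasket grips it in front: about 15 N up at the handle breaks it free within the first 9 mm, then only its weight (1.5 N) is left. Let go, it falls back onto the gasket (0.1 rad).
- bow_handle: steel bow handle on the cover, near the front edge: round bar 9 mm thick along the housing's x, its middle 26 mm above the cover, on two posts 48 mm apart (39 mm free between). Origin: on the cover midway between the posts, 89 mm from the hinge line and 6.5 mm above it.
- bow_bar (a point): middle of the bow handle's round bar: with the cover shut at y = -34 mm, z = 80 mm in the housing's frame; in the cover's frame 89 mm in front of and 32.5 mm above the hinge line.
- screw_tray: small tray of screws, 98x66x20 mm, lying to the left; a bystander. Origin: centre of its underside.
- long_nose: pliers, 161x53x13 mm, lying to the left; a bystander. Origin: centre of its underside.
- driver_b: screwdriver, 145x18x17 mm, lying to the right; a bystander. Origin: centre of its underside.

How it is judged (in metres and radians):
On the way, in this order (a step that is already met when the one before it is completed fails the run):
1. the moving jaw presses the housing firmly while the cover is still shut (contact force between vise_jaw and housing above 25 N and value of joint cover below 0.03 rad), for 0.3 s.
2. the cover has come free of its gasket with the housing still clamped (value of joint cover above 0.12 rad and contact force between vise_jaw and housing above 20 N), for 0.2 s.
At the end, for the whole second after the job is handed in: The gripper holds the bow handle, the cover is still and 15 to 40 mm open at its front edge (0.13 to 0.36 rad); the moving jaw still presses the housing with over 20 N, and the housing stands on the vise's bed (within 4 mm), level within 3 degrees (value of joint cover between 0.13 and 0.36 rad and velocity of joint cover between -0.1 and 0.1 rad/s and contact force between the fingers and bow_handle above 1 N and contact force between vise_jaw and housing above 20 N and z of housing in the frame of vise below 0.054 m and angle between housing's own z axis and vertical below 0.05 rad); the arm keeps its last pose, push and grip.
It fails at once if the cover swung more than 50 mm open at the front edge (value of joint cover above 0.46 rad).
It fails at once if the housing was pulled up out of the vise (z of housing in the frame of vise above 0.06 m).
It fails at once if the screw tray was disturbed (distance of screw_tray from where it was at the start of the episode above 0.03 m).
It fails at once if the pliers were disturbed (distance of long_nose from where it was at the start of the episode above 0.03 m).
It fails at once if the screwdriver was disturbed (distance of driver_b from where it was at the start of the episode above 0.03 m).
It also fails if it takes over 61 s, if anything falls off the work surface, if the arm or the gripper's body presses on something with over 40 N, if the wrist force passes 120 N, or if a joint passes its speed limit or range.

## Robot

A 6-joint arm with a two-finger parallel gripper is mounted at the origin on a cart in front of the work surface, level with it; the furniture and walls round the work are solid. World frame = base frame: x ahead of the robot, y to its left, z up, the work surface at z = 0. Lengths are in m, angles in degrees, forces in N, time in s.
With the tool pointing down it reaches from about 0.35 to 0.85 m from the base axis. Payload 8.1 kg.
Tool frame: the origin (TCP) lies between the finger pads; the fingertips stand 19 mm ahead of it and the grasp point (between the pads) is the TCP (arm.tip_reach is the distance from the TCP to the fingertips, in m); z points along the fingers, y is the line along which they close (so a half turn about z gives the same grasp; the last joint's range is limited). The gripper opens to 93 mm and grips with 3 to 60 N. Pads are 15 mm wide; open, the fingers measure 128 mm over their backs; the gripper's body (75 mm by 188 mm) begins 65 mm behind the grasp point.
Start: joints at [62.544, 7.471, 85.268, -0, 87.261, -4.893], TCP at [0.23, 0.554, 0.238] pointing down, gripper open.
Joint ranges: [-169.43, 169.43], [-51.17, 129.36], [1.28, 143.12], [-76.62, 256.62], [0, 156.53], [-152.29, 152.29]. Speed limits (degrees/s): [136.94, 136.94, 159.86, 180, 180, 180].

## Interface

Orientations are given as a 3x3 rotation matrix whose columns are the frame's x, y, z axes.
In Python, from cell import arm gives the robot as it stands.
- The arm moves only by the shell command python3 -m pendant 'ROWS' [OPENING] [FORCE]. ROWS is JSON, a list of rows, each a list of 6 numbers: the shift along the world's x, y, z normalised to -1 to 1, where 1 is 400 mm, then the turn, a rotation vector about the world's x, y, z normalised to -1 to 1, where 1 is 180 degrees. In form: [[x, y, z, wx, wy, wz], ...]. A call has 1 to 8 rows; each row is the pose to reach, as a shift and turn from the pose commanded when the call began, turning the shorter way round; what a row does not reach only later rows make up. A row lasts 1/10 s, in which the tool goes at most 50 mm and 8.59 degrees, less where a joint would pass 70% of its speed; a pose out of reach is approached as far as the arm can. A call with a number of a shift or a turn outside -1 to 1 is refused whole. A call with a gripper value outside its range is refused whole. OPENING is the closure, from -1 (fully open) to 1 (shut), set as the call begins (- or left out, the last holds). The fingers move at their own pace and stop on an object; FORCE is the grip in N (left out, the last holds). Time passes only in rows, so rows that repeat a pose let the fingers close. It gives the time, the measured TCP pose, the force, the opening and the grip force at its end, in the units of the state.
- arm.get_state(): the state, without advancing time (a new reading comes with each control period).
- arm.snapshot(name): name is "scene" or "top" or "wrist"; returns a dict with "img" (480x640x3 uint8, red, green, blue), "fovy" (degrees; the focal length in pixels is half the picture's height over the tangent of half this angle, whatever the lens; pixels are square), "cx", "cy" (the principal point, pixels), "dist_coeffs" ([k1, k2, p1, p2, k3] as OpenCV has them; the pictures are not rectified), "rvec" (rotation vector, rad) and "tvec" (3), from world to camera coordinates, as OpenCV has them. Camera axes: x right, y down, z forward; pixel columns grow to the right and rows downward; lengths in m; the calibration is good to about 2 mm. A picture is of the moment at which its call begins. There is no depth.
- arm.hand_in(): hands the job in; it is judged then, once.
Trained networks look in a picture, given as the dict that the camera call returned (one of the last four; its "shot" number tells which), for a name from the list of things; names that differ only in an ending like _2 or _b are one class to them, and where a whole thing is asked for, a point or a joint stands for the part that bears it (a point fixed in the world has none). Each returns a list of dicts, best first, with "conf" (0 to 1); they miss things now and then, are a little off and sometimes report something else, mostly with a low value. They report only what shows in the picture. A call takes as long as a camera call.
- arm.silhouettes(picture, name): "region" (480x640 bool, what is visible of it) and "bbox" ([centre column, centre row, width, height] in pixels, round what is visible of it).
- arm.place_of(picture, name): "point" ([column, row] in pixels: a listed point, or the origin of a listed thing).
The state is a dict: "clock": time; "qpos": joint angles; "qd": joint speeds; "joint_efforts": joint torques, N m; "ee_pos": TCP position; "tool_rot": TCP orientation; "contact_force": force on the tool from outside, world axes, zero at the start; "moment": the same for the moment, N m; "width": finger opening in m; "gripper_force": force on a finger pad.
Only numpy, scipy, OpenCV 4.12 (cv2) and the standard library are available. Lean on these libraries where they do the work, as an engineer would, in place of code of your own. Each camera call takes 0.05 s, during which the arm holds its last target. There are 200 camera calls.

## Working session

There is one attempt and no reset: what is moved stays moved. The work goes in short steps, Python scripts to look and compute and a shell command to move; the robot and the scene stay as the last step left them, time stands still between calls to the robot, and variables do not carry over. Pictures are saved under pics/ and viewed, at most 10 in all, crops included, and the job is handed in when it is done.

```bash
mkdir -p pics
cat > h.py <<'E'
import numpy as np, cv2
from cell import arm
def cam(s):
    f=240/np.tan(np.radians(s["fovy"])/2)
    K=np.array([[f,0,s["cx"]],[0,f,s["cy"]],[0,0,1.]])
    return K,np.array(s["dist_coeffs"],float),np.array(s["rvec"],float),np.array(s["tvec"],float)
def ray(s,p):
    K,d,r,t=cam(s);R=cv2.Rodrigues(r)[0]
    u=cv2.undistortPoints(np.array([[p]],float),K,d)[0,0]
    v=R.T@np.array([u[0],u[1],1]);return -R.T@t.ravel(),v/np.linalg.norm(v)
def atz(s,p,z):
    c,v=ray(s,p);return c+v*(z-c[2])/v[2]
def tri(obs):
    A=np.zeros((3,3));b=np.zeros(3);L=[ray(*o) for o in obs]
    for c,v in L:
        M=np.eye(3)-np.outer(v,v);A+=M;b+=M@c
    x=np.linalg.solve(A,b);return x,[np.linalg.norm((np.eye(3)-np.outer(v,v))@(x-c))for c,v in L]
def proj(s,P):
    K,d,r,t=cam(s);return cv2.projectPoints(np.array(P,float).reshape(-1,1,3),r,t,K,d)[0][:,0]
def save(s,n): cv2.imwrite(f"pics/{n}.png",s["img"][...,::-1])
E
python3 - <<'E'
from h import *
S={n:arm.snapshot(n) for n in("scene","top")}
for n in S: save(S[n],n+"0")
for o in["vise","crank_knob","vise_jaw","housing","bow_handle","bow_bar","screw_tray","long_nose","driver_b"]:
    ob=[]
    for n in S:
        r=arm.place_of(S[n],o)
        print(o,n,[(np.round(a["point"]),round(a["conf"],2)) for a in r[:2]])
        if r: ob.append((S[n],r[0]["point"]))
    if len(ob)==2: x,e=tri(ob);print("   ",x.round(4),np.round(e,4))
E
```

```text
vise scene [(array([316., 271.]), 0.55)]
vise top [(array([307., 236.]), 0.79)]
    [0.6072 0.0449 0.0067] [0. 0.]
crank_knob scene [(array([233., 256.]), 0.6)]
crank_knob top [(array([294., 311.]), 0.64)]
    [0.4437 0.0679 0.0753] [0.0022 0.0022]
vise_jaw scene [(array([307., 252.]), 0.9)]
vise_jaw top [(array([305., 242.]), 0.82)]
    [0.5874 0.0468 0.056 ] [0.0001 0.0001]
housing scene [(array([323., 254.]), 0.76)]
housing top [(array([300., 220.]), 0.62)]
    [0.6355 0.0583 0.0336] [0.0022 0.0022]
bow_handle scene [(array([335., 230.]), 0.74)]
bow_handle top [(array([322., 218.]), 0.42), (array([308., 236.]), 0.41)]
    [0.627  0.0109 0.1115] [0.0009 0.0009]
bow_bar scene [(array([337., 215.]), 0.67)]
bow_bar top [(array([321., 213.]), 0.46)]
    [0.6295 0.0115 0.1419] [0.0008 0.0008]
screw_tray scene [(array([306., 232.]), 0.5)]
screw_tray top [(array([216., 200.]), 0.73)]
    [ 0.6974  0.2517 -0.0196] [0.0013 0.0013]
long_nose scene [(array([225., 242.]), 0.66)]
long_nose top [(array([204., 290.]), 0.65)]
    [ 0.4916  0.2692 -0.0024] [0.0002 0.0002]
driver_b scene [(array([434., 339.]), 0.62)]
driver_b top [(array([431., 201.]), 0.76)]
    [ 6.818e-01 -2.285e-01 -1.000e-04] [0.0021 0.0021]
```

View pics/scene0.png

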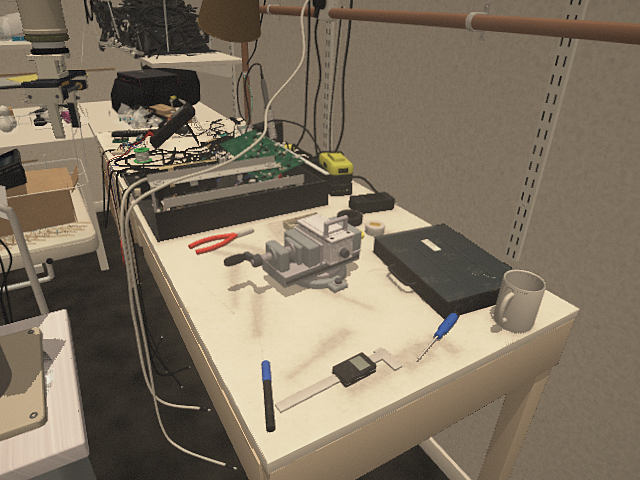

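View pics/top0.png

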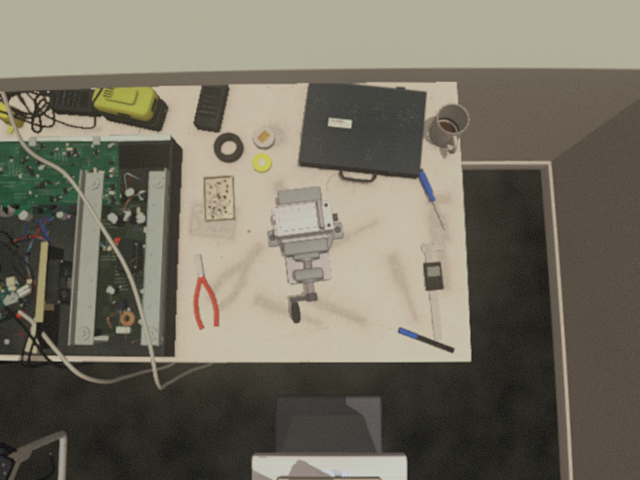

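The scene shows the vise mid-table at about (315,250), with the crank towards the robot and its knob at (235,258). In the top view the knob is at (294,310), left of the screw, so the screw angle is about -1.6 rad. The vise is yawed a few degrees positive. The tray, pliers and driver are well clear. I'll go closer for a wrist view.

```bash
python3 -c "
from cell import arm;s=arm.get_state();print(s['clock'],s['tool_rot'],s['width'])"
python3 -m pendant '[[0,0,0.28,0,0,0],[0,0,0.28,0,0,0],[0.1,-0.2,0.28,0,0,0],[0.2,-0.4,0.28,0,0,0],[0.3,-0.6,0.28,0,0,0],[0.4,-0.8,0.28,0,0,0],[0.45,-1,0.28,0,0,0],[0.45,-1,0.28,0,0,0]]' -1
```

```text
1.0 [[-9.23463012e-01  3.83687459e-01  1.57549925e-05]
 [ 3.83687459e-01  9.23463011e-01  1.80348600e-05]
 [-7.62940327e-06  2.26995191e-05 -1.00000000e+00]] 0.09309359838743718
clock: 1.8
ee_pos: [0.3577, 0.2813, 0.3488]
tool_rot: [[-0.924, 0.383, 0.001], [0.383, 0.924, 0.0], [-0.001, 0.001, -1.0]]
contact_force: [0.6, 0.1, -0.0]
width: 0.0931
gripper_force: 0.0
```

```bash
python3 -m pendant '[[0.12,-0.5,0,0,0,0.16],[0.12,-0.5,0,0,0,0.16],[0.12,-0.5,0,0,0,0.16],[0.12,-0.5,0,0,0,0.16],[0.12,-0.5,0,0,0,0.16],[0.12,-0.5,0,0,0,0.16],[0.12,-0.5,0,0,0,0.16],[0.12,-0.5,0,0,0,0.16]]' -1
python3 - <<'E'
from h import *
s=arm.snapshot("wrist");t=arm.snapshot("top");c=arm.snapshot("scene");save(s,"w1")
print(arm.get_state()["ee_pos"], ray(s,(320,240)))
for o in["vise","crank_knob","vise_jaw","housing","bow_handle","bow_bar"]:
    ob=[]
    for n,q in(("w",s),("t",t),("s",c)):
        r=arm.place_of(q,o)
        if r: ob.append((q,r[0]["point"]));print(o,n,np.round(r[0]["point"]),round(r[0]["conf"],2))
    if len(ob)>1: x,e=tri(ob);print("   ",x.round(4),np.round(e,4))
E
```

```text
clock: 2.6
ee_pos: [0.4052, 0.0839, 0.3487]
tool_rot: [[-0.994, -0.109, 0.0], [-0.109, 0.994, 0.0], [-0.0, 0.0, -1.0]]
contact_force: [-0.9, 0.1, -0.0]
width: 0.0929
gripper_force: 0.0
[0.4051414  0.08419607 0.34865274] (array([0.33587722, 0.07560693, 0.49496805]), array([ 0.24921401,  0.02267687, -0.96818291]))
vise w [278. 348.] 0.64
vise t [304. 239.] 0.93
vise s [316. 270.] 0.77
    [0.6062 0.0478 0.0081] [0.0039 0.0063 0.0036]
crank_knob w [299. 235.] 0.77
crank_knob t [220. 198.] 0.6
crank_knob s [234. 259.] 0.49
    [0.5269 0.1374 0.061 ] [0.1092 0.1672 0.0711]
vise_jaw w [272. 353.] 0.58
vise_jaw t [306. 240.] 0.77
vise_jaw s [305. 256.] 0.65
    [0.5892 0.0452 0.0512] [0.0041 0.0024 0.0064]
housing t [302. 224.] 0.65
housing s [323. 252.] 0.85
    [0.6278 0.0524 0.0421] [0.0002 0.0002]
bow_handle w [235. 402.] 0.58
bow_handle t [321. 216.] 0.66
bow_handle s [332. 230.] 0.69
    [0.6265 0.0132 0.1098] [0.0021 0.0043 0.0028]
bow_bar w [229. 418.] 0.86
bow_bar t [322. 212.] 0.52
bow_bar s [333. 231.] 0.72
    [0.633  0.0107 0.115 ] [0.0065 0.0041 0.0102]
```

View pics/w1.png

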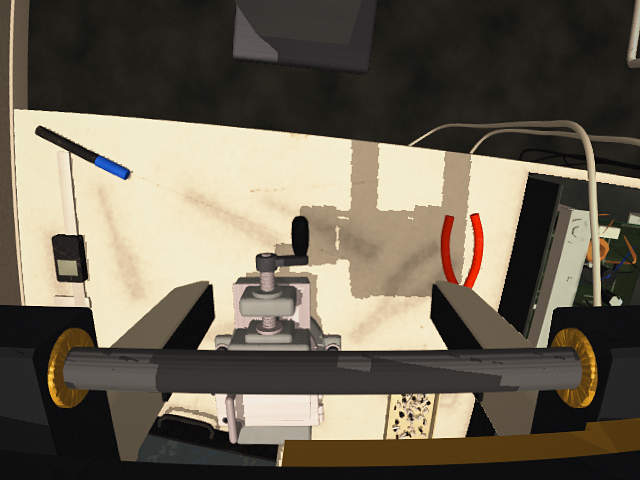

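The wrist view shows the knob at (300,236) and the crank hub at (265,258). The screw runs down to (272,325), and the bow handle is partly hidden behind the fingers. I'll fit the vise pose and screw angle to all the points together.

```bash
cat > fit.py <<'E'
from h import *
from scipy.optimize import least_squares
def V(p,q):
    c,s=np.cos(p[2]),np.sin(p[2]);return np.array([p[0]+c*q[0]-s*q[1],p[1]+s*q[0]+c*q[1],q[2]])
def model(p):
    th=p[3];j=-.018+.001273*th
    hx=p[4]
    return {"vise":V(p,(0,0,0)),"vise_jaw":V(p,(j,0,.05)),
     "crank_knob":V(p,(-.165+.001273*th,-.036*np.sin(th),.076+.036*np.cos(th))),
     "hub":V(p,(-.143+.001273*th,0,.076)),
     "housing":V(p,(hx,p[5],.05)),"bow_handle":V(p,(hx,p[5]-.034,.104)),"bow_bar":V(p,(hx,p[5]-.034,.130))}
def fit(obs,th0=-1.5):
    def f(p):
        m=model(p);return np.concatenate([(proj(s,m[o])[0]-px)*w for s,o,px,w in obs])
    r=least_squares(f,[.607,.045,.08,th0,.016,0],loss="soft_l1",f_scale=3,x_scale=[.01,.01,.1,.1,.01,.01]);return r,f(r.x).reshape(-1,2)
E
python3 - <<'E'
from fit import *
S={n:arm.snapshot(n) for n in("wrist","top","scene")}
obs=[(S["wrist"],"crank_knob",(300,236),2),(S["top"],"crank_knob",(294,311),2),(S["scene"],"crank_knob",(234,258),1)]
for n in S:
    for o in["vise","vise_jaw","housing","bow_handle","bow_bar"]:
        r=arm.place_of(S[n],o)
        if r and not(n=="wrist" and o=="housing"): obs.append((S[n],o,r[0]["point"],1))
r,e=fit(obs);print(r.x.round(4),r.cost)
for o,x in zip(obs,e): print(o[1],x.round(1))
m=model(r.x)
for k in m: print(k,m[k].round(4))
print("hub w",proj(S["wrist"],V(r.x,(-.15,0,.076))),"screw@-.09",proj(S["wrist"],V(r.x,(-.09,0,.076))))
w=S["wrist"]["img"].copy()
for P in list(m.values())+[V(r.x,(-.186-.002,.036,.076)),V(r.x,(-.09,0,.076)),V(r.x,(-.142,0,.076))]:
    cv2.circle(w,tuple(int(a) for a in proj(S["wrist"],P)[0]),2,(255,0,0),-1)
t=S["top"]["img"].copy()
c=[V(r.x,(x,y,.094)) for x in(.045,) for y in(-.046,.046)]+[V(r.x,(-.142,0,.076))]+list(m.values())
for P in c: cv2.circle(t,tuple(int(a) for a in proj(S["top"],P)[0]),1,(255,0,0),-1)
out=np.hstack([cv2.resize(w[190:440,190:370],None,fx=2,fy=2),cv2.resize(t[180:330,250:360],(367,500),interpolation=2)])
cv2.imwrite("pics/fit.png",out[...,::-1])
E
```

```text
[ 0.6129  0.0497  0.1257 -1.6402  0.0124 -0.0022] 64.12580539232594
crank_knob [1.5 0.5]
crank_knob [3.2 2.6]
crank_knob [ 0.7 -0.1]
vise [ 1.8 -0.7]
vise_jaw [-0.2 -0.1]
bow_handle [-0.2 -0.8]
bow_bar [4.8 0.7]
vise [-0.2 -2. ]
vise_jaw [2.7 0.8]
housing [-0.3  1.8]
bow_handle [ 1.4 -0.7]
bow_bar [ 2.8 -1.2]
vise [0.3 2. ]
vise_jaw [ 3.7 -3.2]
housing [-2.1 -3.4]
bow_handle [1.8 2.6]
bow_bar [0.7 5.9]
vise [0.6129 0.0497 0.    ]
vise_jaw [0.593  0.0471 0.05  ]
crank_knob [0.4427 0.0644 0.0735]
hub [0.469  0.0315 0.076 ]
housing [0.6255 0.049  0.05  ]
bow_handle [0.6298 0.0153 0.104 ]
bow_bar [0.6298 0.0153 0.13  ]
hub w [[266.65052201 253.30760016]] screw@-.09 [[269.50580832 306.65837031]]
```

View pics/fit.png

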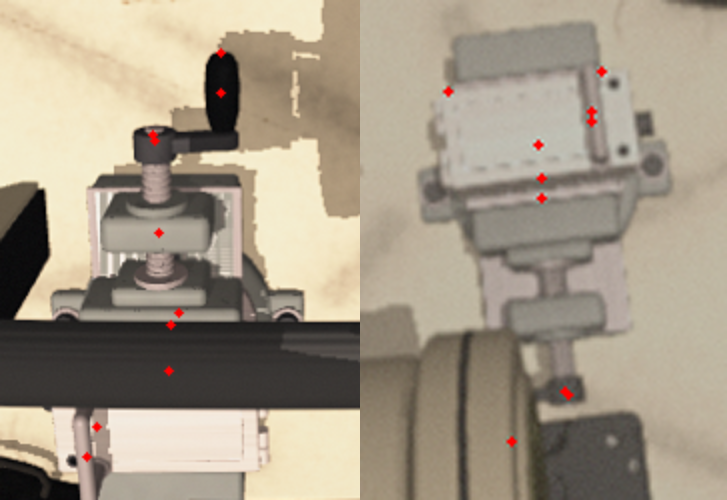

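The fitted points sit on the knob, hub, screw and jaw corners. The vise is at (0.613, 0.050), yaw 7.2°, screw about -1.64 rad. Next I descend on the knob.

```bash
python3 -m pendant '[[0.085,-0.05,0,0,0,0.005],[0.085,-0.05,-0.1,0,0,0.005],[0.085,-0.05,-0.2,0,0,0.005],[0.085,-0.05,-0.3,0,0,0.005],[0.085,-0.05,-0.4,0,0,0.005],[0.085,-0.05,-0.5,0,0,0.005],[0.085,-0.05,-0.5,0,0,0.005],[0.085,-0.05,-0.5,0,0,0.005]]' -0.1 20
python3 - <<'E'
from h import *
s=arm.snapshot("wrist");save(s,"w2");r=arm.place_of(s,"crank_knob")[0];print(r, atz(s,r["point"],.0735),arm.get_state()["ee_pos"])
E
```

```text
clock: 5.35
ee_pos: [0.439, 0.0631, 0.149]
tool_rot: [[-0.992, -0.124, -0.001], [-0.124, 0.992, -0.0], [0.001, 0.0, -1.0]]
contact_force: [-0.2, 0.7, 0.4]
width: 0.0513
gripper_force: 0.0
{'point': [325.2, 263.9], 'conf': 0.85} [0.43990315 0.06436905 0.0735    ] [0.44098922 0.06315598 0.15137886]
```

View pics/w2.png

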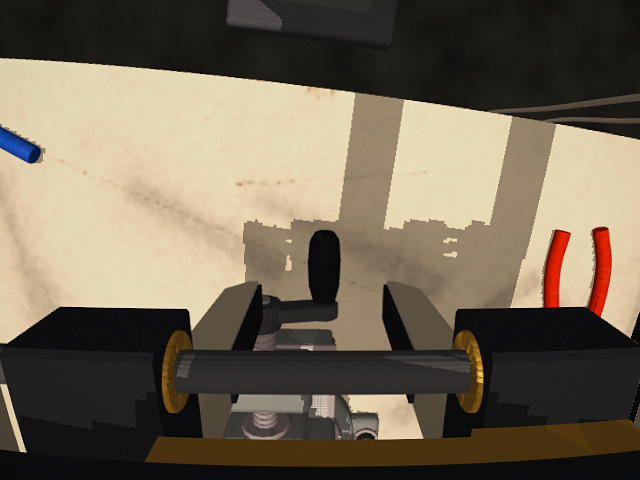

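```bash
python3 -m pendant '[[-0.006,0.002,-0.05,0,0,0],[-0.006,0.002,-0.1,0,0,0],[-0.006,0.002,-0.15,0,0,0],[-0.006,0.002,-0.187,0,0,0],[-0.006,0.002,-0.187,0,0,0],[-0.006,0.002,-0.187,0,0,0]]' 
python3 -m pendant '[[0,0,0,0,0,0],[0,0,0,0,0,0],[0,0,0,0,0,0],[0,0,0,0,0,0],[0,0,0,0,0,0]]' 1 20
```

```text
clock: 6.05
ee_pos: [0.4384, 0.064, 0.0759]
tool_rot: [[-0.992, -0.124, 0.003], [-0.124, 0.992, 0.0], [-0.003, -0.0, -1.0]]
contact_force: [-0.2, 0.0, 0.0]
width: 0.0513
gripper_force: 0.0
clock: 6.55
ee_pos: [0.437, 0.0639, 0.074]
tool_rot: [[-0.992, -0.124, 0.0], [-0.124, 0.992, 0.0], [-0.0, -0.0, -1.0]]
contact_force: [0.7, -1.4, 1.8]
width: 0.0177
gripper_force: 20.0
```

```bash
cat > arc.py <<'E'
import sys,numpy as np
th0,step,n=map(float,sys.argv[1:4]); yaw=.1257
def k(t): 
    y=-.036*np.sin(t);x=.001273*t
    return np.array([np.cos(yaw)*x-np.sin(yaw)*y,np.sin(yaw)*x+np.cos(yaw)*y,.036*np.cos(t)])
print([[*map(float,((k(th0+np.radians(step)*(i+1))-k(th0))/.4).round(4)),0,0,0] for i in range(int(n))], th0+np.radians(step)*n)
E
python3 arc.py -1.62 20 8; python3 arc.py 1.1725 20 8; python3 arc.py 3.965 15 6
```

```text
[[0.0016, -0.0037, 0.031, 0, 0, 0], [0.0045, -0.0178, 0.0588, 0, 0, 0], [0.0085, -0.0404, 0.0801, 0, 0, 0], [0.0132, -0.0688, 0.0922, 0, 0, 0], [0.0182, -0.0996, 0.0937, 0, 0, 0], [0.023, -0.1291, 0.0845, 0, 0, 0], [0.0273, -0.1537, 0.0656, 0, 0, 0], [0.0305, -0.1704, 0.0393, 0, 0, 0]] 1.172526803190927
[[0.002, -0.0067, -0.0305, 0, 0, 0], [0.0026, -0.0027, -0.0615, 0, 0, 0], [0.0019, 0.0116, -0.0893, 0, 0, 0], [0.0001, 0.0345, -0.1105, 0, 0, 0], [-0.0024, 0.0632, -0.1227, 0, 0, 0], [-0.0052, 0.0943, -0.1242, 0, 0, 0], [-0.0078, 0.1241, -0.115, 0, 0, 0], [-0.0099, 0.1489, -0.0961, 0, 0, 0]] 3.965026803190927
[[-0.0009, 0.0136, 0.0192, 0, 0, 0], [-0.0011, 0.0218, 0.0412, 0, 0, 0], [-0.0005, 0.024, 0.0646, 0, 0, 0], [0.0008, 0.0202, 0.0878, 0, 0, 0], [0.0029, 0.0106, 0.1091, 0, 0, 0], [0.0056, -0.0042, 0.1272, 0, 0, 0]] 5.535796326794896
```

```bash
python3 -m pendant '[[0.0016,-0.0037,0.031,0,0,0],[0.0045,-0.0178,0.0588,0,0,0],[0.0085,-0.0404,0.0801,0,0,0],[0.0132,-0.0688,0.0922,0,0,0],[0.0182,-0.0996,0.0937,0,0,0],[0.023,-0.1291,0.0845,0,0,0],[0.0273,-0.1537,0.0656,0,0,0],[0.0305,-0.1704,0.0393,0,0,0]]' 1 35
```

```text
clock: 7.35
ee_pos: [0.4491, -0.0052, 0.0906]
tool_rot: [[-0.992, -0.124, -0.0], [-0.124, 0.992, -0.001], [0.0, -0.001, -1.0]]
contact_force: [-3.6, 7.5, 4.1]
width: 0.0174
gripper_force: 35.0
```

```bash
python3 -m pendant '[[0,0,0,0,0,0],[0,0,0,0,0,0]]'
```

```text
clock: 7.55
ee_pos: [0.4491, -0.0051, 0.0894]
tool_rot: [[-0.992, -0.124, -0.0], [-0.124, 0.992, -0.002], [0.0, -0.002, -1.0]]
contact_force: [2.7, -6.8, -6.1]
width: 0.0176
gripper_force: 35.0
```

```bash
python3 -m pendant '[[0.002,-0.0067,-0.0305,0,0,0],[0.0026,-0.0027,-0.0615,0,0,0],[0.0019,0.0116,-0.0893,0,0,0],[0.0001,0.0345,-0.1105,0,0,0],[-0.0024,0.0632,-0.1227,0,0,0],[-0.0052,0.0943,-0.1242,0,0,0],[-0.0078,0.1241,-0.115,0,0,0],[-0.0099,0.1489,-0.0961,0,0,0]]'
python3 -m pendant '[[-0.0009,0.0136,0.0192,0,0,0],[-0.0011,0.0218,0.0412,0,0,0],[-0.0005,0.024,0.0646,0,0,0],[0.0008,0.0202,0.0878,0,0,0]]'
python3 arc.py 5.0122 10 8
```

```text
clock: 8.35
ee_pos: [0.4457, 0.054, 0.0526]
tool_rot: [[-0.992, -0.125, 0.001], [-0.125, 0.992, -0.004], [-0.0, -0.004, -1.0]]
contact_force: [-0.7, -15.1, 6.0]
width: 0.0175
gripper_force: 35.0
clock: 8.75
ee_pos: [0.4455, 0.0648, 0.0864]
tool_rot: [[-0.992, -0.125, 0.001], [-0.125, 0.992, 0.002], [-0.001, 0.002, -1.0]]
contact_force: [4.4, 4.6, -7.2]
width: 0.0177
gripper_force: 35.0
[[0.0013, -0.0058, 0.0145, 0, 0, 0], [0.0029, -0.014, 0.0278, 0, 0, 0], [0.0048, -0.0244, 0.0394, 0, 0, 0], [0.0069, -0.0366, 0.0491, 0, 0, 0], [0.0092, -0.0503, 0.0564, 0, 0, 0], [0.0116, -0.0651, 0.0612, 0, 0, 0], [0.0141, -0.0804, 0.0633, 0, 0, 0], [0.0166, -0.0959, 0.0627, 0, 0, 0]] 6.408463401595464
```

```bash
python3 -m pendant '[[0.0013,-0.0058,0.0145,0,0,0],[0.0029,-0.014,0.0278,0,0,0]]'
python3 -m pendant '[[0.0019,-0.0104,0.0116,0,0,0],[0.0019,-0.0104,0.0116,0,0,0]]'
python3 arc.py 5.536 10 5
```

```text
clock: 8.95
ee_pos: [0.4465, 0.0604, 0.0978]
tool_rot: [[-0.992, -0.125, -0.0], [-0.125, 0.992, 0.004], [-0.001, 0.004, -1.0]]
contact_force: [0.4, 12.6, -1.7]
width: 0.0175
gripper_force: 35.0
clock: 9.15
ee_pos: [0.4473, 0.0563, 0.1032]
tool_rot: [[-0.992, -0.125, -0.0], [-0.125, 0.992, 0.005], [-0.0, 0.005, -1.0]]
contact_force: [-4.4, 11.3, 8.4]
width: 0.0172
gripper_force: 35.0
[[0.0021, -0.0122, 0.0096, 0, 0, 0], [0.0044, -0.0259, 0.0169, 0, 0, 0], [0.0068, -0.0407, 0.0217, 0, 0, 0], [0.0093, -0.056, 0.0239, 0, 0, 0], [0.0118, -0.0715, 0.0233, 0, 0, 0]] 6.408664625997164
```

```bash
python3 -m pendant '[[0.0021,-0.0122,0.0096,0,0,0],[0.0044,-0.0259,0.0169,0,0,0],[0.0044,-0.0259,0.0169,0,0,0]]'
python3 -m pendant '[[0.0024,-0.0148,0.0048,0,0,0],[0.0024,-0.0148,0.0048,0,0,0]]'
```

```text
clock: 9.45
ee_pos: [0.4485, 0.0474, 0.1101]
tool_rot: [[-0.992, -0.126, -0.001], [-0.126, 0.992, 0.007], [0.0, 0.007, -1.0]]
contact_force: [-9.1, 20.5, 12.7]
width: 0.0175
gripper_force: 35.0
clock: 9.65
ee_pos: [0.4491, 0.0426, 0.1121]
tool_rot: [[-0.992, -0.126, -0.002], [-0.126, 0.992, 0.009], [0.001, 0.01, -1.0]]
contact_force: [-11.1, 25.2, 16.1]
width: 0.0175
gripper_force: 35.0
```

```bash
python3 -m pendant '[[0.0014,-0.009,0.001,0,0,0],[0.0014,-0.009,0.001,0,0,0],[0.0014,-0.009,0.001,0,0,0]]'
```

```text
clock: 9.95
ee_pos: [0.4494, 0.0399, 0.1128]
tool_rot: [[-0.992, -0.126, -0.003], [-0.126, 0.992, 0.01], [0.001, 0.011, -1.0]]
contact_force: [-13.7, 28.8, 20.0]
width: 0.0177
gripper_force: 35.0
```

```bash
python3 -m pendant '[[0,0,0,0,0,0],[0,0,0,0,0,0],[0,0,0,0,0,0],[0,0,0.1,0,0,0],[0,0,0.2,0,0,0],[0,0,0.3,0,0,0],[0,0,0.4,0,0,0],[0,0,0.4,0,0,0]]' -0.1 35
python3 -m pendant '[[0,0,0,0,0,0]]'
python3 - <<'E'
from fit import *
S={n:arm.snapshot(n) for n in("wrist","top","scene")};save(S["wrist"],"w3")
print(arm.get_state()["ee_pos"])
obs=[]
for n in S:
    for o in["vise","vise_jaw","crank_knob","housing","bow_handle","bow_bar"]:
        r=arm.place_of(S[n],o)
        if r: obs.append((S[n],o,r[0]["point"],1))
r,e=fit(obs,5.95);print(r.x.round(4),r.cost)
for o,x in zip(obs,e): print(o[1],np.round(o[2]),x.round(1))
m=model(r.x)
for k in m: print(k,m[k].round(4))
E
```

```text
clock: 10.75
ee_pos: [0.4532, 0.0342, 0.2781]
tool_rot: [[-0.992, -0.125, 0.01], [-0.125, 0.992, -0.0], [-0.01, -0.001, -1.0]]
contact_force: [0.1, -0.6, 0.4]
width: 0.0512
gripper_force: 0.0
clock: 10.85
ee_pos: [0.4512, 0.0341, 0.2725]
tool_rot: [[-0.992, -0.125, 0.003], [-0.125, 0.992, 0.0], [-0.003, -0.0, -1.0]]
contact_force: [-0.2, -0.1, -1.3]
width: 0.051
gripper_force: 0.0
[0.44979367 0.03398457 0.26940254]
[ 6.1030e-01  4.8900e-02  1.1600e-01  5.5428e+00  1.7700e-02 -5.2000e-03] 58.16415274440274
vise [318. 346.] [-0.  -0.4]
crank_knob [349. 227.] [ 0.3 -0.2]
housing [312. 392.] [-0.3 -6.6]
bow_handle [271. 415.] [1.5 3.8]
bow_bar [270. 438.] [-0.5  1.3]
vise [309. 237.] [-3.7 -1.6]
vise_jaw [301. 235.] [3.6 1.2]
housing [302. 224.] [ 3.8 -1.5]
bow_handle [322. 212.] [-1.3  3. ]
bow_bar [321. 211.] [0.1 1.7]
vise [317. 270.] [-1.   2.1]
vise_jaw [311. 254.] [ 1.4 -0.8]
crank_knob [239. 247.] [ 0.7 -1.1]
housing [325. 254.] [-0.5 -3.6]
bow_handle [336. 232.] [0.1 1.2]
bow_bar [336. 219.] [1.  2.1]
vise [0.6103 0.0489 0.    ]
vise_jaw [0.5995 0.0477 0.05  ]
crank_knob [0.4507 0.0548 0.1026]
hub [0.4753 0.0332 0.076 ]
housing [0.6285 0.0459 0.05  ]
bow_handle [0.6325 0.0121 0.104 ]
bow_bar [0.6325 0.0121 0.13  ]
```

View pics/w3.png

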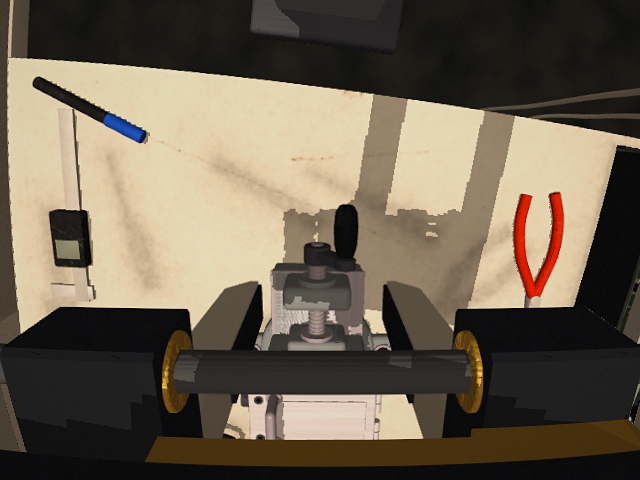

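The wrist view shows the knob at (347,228) still about 21 mm to the side of the hub at (318,252), so the screw is only at about 5.6 rad. The knob lagged in the grip. I'll regrip it where it is and tighten further.

```bash
python3 -m pendant '[[-0.005,0.052,0,0,0,0],[-0.005,0.052,-0.1,0,0,0],[-0.005,0.052,-0.2,0,0,0],[-0.005,0.052,-0.3,0,0,0],[-0.005,0.052,-0.4,0,0,0],[-0.005,0.052,-0.416,0,0,0],[-0.005,0.052,-0.416,0,0,0],[-0.005,0.052,-0.416,0,0,0]]' -0.1 
python3 -m pendant '[[0,0,0,0,0,0],[0,0,0,0,0,0],[0,0,0,0,0,0],[0,0,0,0,0,0],[0,0,0,0,0,0]]' 1 50
python3 arc.py 5.6 6 8
```

```text
clock: 12.7
ee_pos: [0.4502, 0.0546, 0.1069]
tool_rot: [[-0.992, -0.124, 0.003], [-0.124, 0.992, 0.0], [-0.003, -0.0, -1.0]]
contact_force: [1.1, -0.4, 0.1]
width: 0.0511
gripper_force: 0.0
clock: 13.2
ee_pos: [0.4491, 0.0541, 0.105]
tool_rot: [[-0.992, -0.124, 0.001], [-0.124, 0.992, -0.001], [-0.001, -0.001, -1.0]]
contact_force: [1.5, -2.0, 0.8]
width: 0.0175
gripper_force: 50.0
[[0.0013, -0.0075, 0.0056, 0, 0, 0], [0.0026, -0.0155, 0.0103, 0, 0, 0], [0.004, -0.024, 0.0141, 0, 0, 0], [0.0055, -0.0329, 0.0171, 0, 0, 0], [0.007, -0.042, 0.0191, 0, 0, 0], [0.0085, -0.0512, 0.0201, 0, 0, 0], [0.01, -0.0605, 0.0201, 0, 0, 0], [0.0115, -0.0698, 0.0191, 0, 0, 0]] 6.437758040957278
```

```bash
python3 -m pendant '[[0.0013,-0.0075,0.0056,0,0,0],[0.0026,-0.0155,0.0103,0,0,0],[0.0026,-0.0155,0.0103,0,0,0]]' 
python3 -m pendant '[[0.0014,-0.0085,0.0038,0,0,0],[0.0029,-0.0174,0.0068,0,0,0],[0.0029,-0.0174,0.0068,0,0,0]]'
```

```text
clock: 13.5
ee_pos: [0.4495, 0.0498, 0.1081]
tool_rot: [[-0.992, -0.124, -0.0], [-0.124, 0.992, 0.003], [-0.0, 0.003, -1.0]]
contact_force: [4.2, 7.5, -7.2]
width: 0.0174
gripper_force: 50.0
clock: 13.8
ee_pos: [0.4502, 0.0446, 0.1107]
tool_rot: [[-0.992, -0.125, -0.002], [-0.125, 0.992, 0.006], [0.001, 0.007, -1.0]]
contact_force: [2.0, 17.4, -5.2]
width: 0.0175
gripper_force: 50.0
```

```bash
python3 -m pendant '[[0,0,0,0,0,0],[0,0,0,0,0,0],[0,0,0,0,0,0],[0,0,0.1,0,0,0],[0,0,0.2,0,0,0],[0,0,0.3,0,0,0],[0,0,0.4,0,0,0],[0,0,0.4,0,0,0]]' -0.1 35
python3 -m pendant '[[0,0,0,0,0,0],[0,0,0,0,0,0]]'
python3 - <<'E'
from h import *
s=arm.snapshot("wrist");save(s,"w4")
print(arm.get_state()["ee_pos"])
p=arm.place_of(s,"crank_knob")[0]["point"];print(p,atz(s,p,.105),atz(s,p,.109))
for n in("top","scene"):
    for o in("bow_handle","bow_bar","housing"):
        q=arm.snapshot(n) if o=="bow_handle" else q
        print(n,o,[(a["point"],round(a["conf"],2))for a in arm.place_of(q,o)[:1]])
E
```

```text
clock: 14.6
ee_pos: [0.4536, 0.0411, 0.2783]
tool_rot: [[-0.992, -0.124, 0.01], [-0.124, 0.992, -0.0], [-0.01, -0.002, -1.0]]
contact_force: [0.4, 0.3, 0.5]
width: 0.051
gripper_force: 0.0
clock: 14.8
ee_pos: [0.4503, 0.0413, 0.2701]
tool_rot: [[-0.992, -0.124, -0.002], [-0.124, 0.992, -0.0], [0.002, 0.0, -1.0]]
contact_force: [-0.0, 0.6, -0.4]
width: 0.051
gripper_force: 0.0
[0.45004922 0.04131512 0.2697181 ]
[337.3, 230.3] [0.45151091 0.05251069 0.105     ] [0.45061049 0.05224769 0.109     ]
top bow_handle [([317.8, 212.0], 0.53)]
top bow_bar [([320.3, 211.2], 0.43)]
top housing [([303.8, 219.8], 0.63)]
scene bow_handle [([334.2, 232.9], 0.7)]
scene bow_bar [([334.0, 218.1], 0.57)]
scene housing [([316.5, 271.6], 0.66)]
```

```bash
python3 -m pendant '[[-0.02,0.029,0,0,0,0],[-0.02,0.029,-0.1,0,0,0],[-0.02,0.029,-0.2,0,0,0],[-0.02,0.029,-0.3,0,0,0],[-0.02,0.029,-0.4,0,0,0],[-0.02,0.029,-0.402,0,0,0],[-0.02,0.029,-0.402,0,0,0],[-0.02,0.029,-0.402,0,0,0]]' -0.1 
python3 -m pendant '[[0,0,0,0,0,0],[0,0,0,0,0,0],[0,0,0,0,0,0],[0,0,0,0,0,0],[0,0,0,0,0,0]]' 1 50
python3 -m pendant '[[0.0013,-0.0075,0.005,0,0,0],[0.0026,-0.0155,0.009,0,0,0],[0.0026,-0.0155,0.009,0,0,0]]' 
python3 -m pendant '[[0.0014,-0.0085,0.0034,0,0,0],[0.0029,-0.0174,0.006,0,0,0],[0.0029,-0.0174,0.006,0,0,0]]'
python3 - <<'E'
from h import *
s=arm.snapshot("wrist");save(s,"w5")
E
```

```text
clock: 16.1
ee_pos: [0.4445, 0.0533, 0.1134]
tool_rot: [[-0.992, -0.124, 0.004], [-0.124, 0.992, 0.0], [-0.004, -0.0, -1.0]]
contact_force: [1.3, -0.2, 0.8]
width: 0.0513
gripper_force: 0.0
clock: 16.6
ee_pos: [0.4431, 0.0527, 0.1109]
tool_rot: [[-0.992, -0.124, 0.001], [-0.124, 0.992, -0.001], [-0.001, -0.001, -1.0]]
contact_force: [1.3, -1.2, -0.9]
width: 0.0168
gripper_force: 50.0
clock: 16.9
ee_pos: [0.4436, 0.0486, 0.1137]
tool_rot: [[-0.992, -0.124, -0.001], [-0.124, 0.992, 0.004], [0.0, 0.004, -1.0]]
contact_force: [1.6, 10.7, -4.7]
width: 0.0165
gripper_force: 50.0
clock: 17.2
ee_pos: [0.4442, 0.0433, 0.1161]
tool_rot: [[-0.992, -0.125, -0.002], [-0.125, 0.992, 0.007], [0.001, 0.007, -1.0]]
contact_force: [-2.0, 19.2, -1.5]
width: 0.0166
gripper_force: 50.0
```

View pics/w5.png

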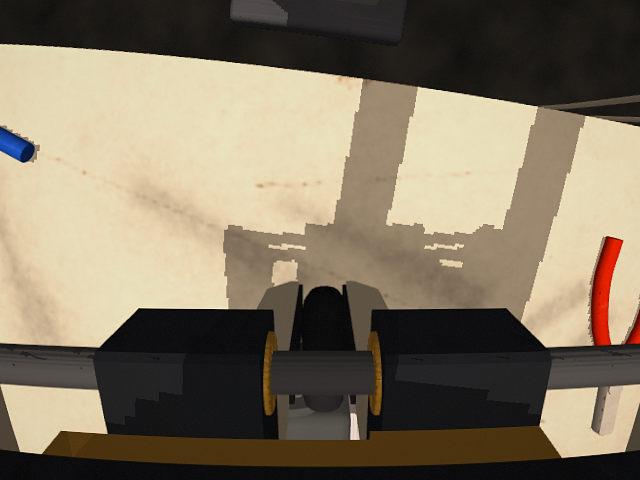

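The knob sits centred between the pads at (323,320), so the pads are not yielding. On release the loaded jaw pushes the screw back until friction holds it. It took 11 N at the knob to move on from there, which means the jaw is firmly clamped. Next: release and go to the handle.

```bash
python3 -m pendant '[[0,0,0,0,0,0],[0,0,0,0,0,0],[0,0,0,0,0,0],[0,0,0.1,0,0,0],[0,0,0.2,0,0,0],[0,0,0.3,0,0,0],[0,0,0.4,0,0,0],[0,0,0.4,0,0,0]]' -0.1 35
python3 -m pendant '[[0.1,-0.025,0,0,0,0],[0.2,-0.05,0,0,0,0],[0.3,-0.07,0,0,0,0],[0.35,-0.07,0,0,0,0],[0.35,-0.07,0,0,0,0],[0.35,-0.07,0,0,0,0]]'
python3 - <<'E'
from h import *
S={n:arm.snapshot(n) for n in("wrist","scene","top")};save(S["wrist"],"w6")
print(arm.get_state()["ee_pos"])
for o in("bow_bar","bow_handle"):
    ob=[]
    for n in S:
        r=arm.place_of(S[n],o)
        if r: ob.append((S[n],r[0]["point"]));print(o,n,r[0]["point"],round(r[0]["conf"],2),atz(S[n],r[0]["point"],.13 if o=="bow_bar" else .104).round(4))
    if len(ob)>1: x,e=tri(ob);print(x.round(4),np.round(e,4))
E
```

```text
clock: 18.05
ee_pos: [0.4478, 0.0396, 0.2834]
tool_rot: [[-0.992, -0.124, 0.01], [-0.124, 0.992, -0.0], [-0.01, -0.002, -1.0]]
contact_force: [1.1, 0.5, -0.4]
width: 0.051
gripper_force: 0.0
clock: 18.65
ee_pos: [0.5845, 0.0117, 0.2756]
tool_rot: [[-0.992, -0.124, -0.002], [-0.124, 0.992, 0.0], [0.002, 0.0, -1.0]]
contact_force: [0.4, -0.9, 0.6]
width: 0.0511
gripper_force: 0.0
[0.584261   0.01197254 0.27682473]
bow_bar wrist [316.4, 297.8] 0.71 [0.6344 0.0132 0.13  ]
bow_bar scene [336.1, 216.1] 0.7 [0.6419 0.0305 0.13  ]
[0.6303 0.0129 0.1399] [0.0001 0.0001]
bow_handle wrist [317.0, 279.8] 0.8 [0.6296 0.0127 0.104 ]
bow_handle scene [335.4, 229.6] 0.72 [0.638  0.0249 0.104 ]
[0.628  0.012  0.1117] [0.0013 0.0013]
```

View pics/w6.png

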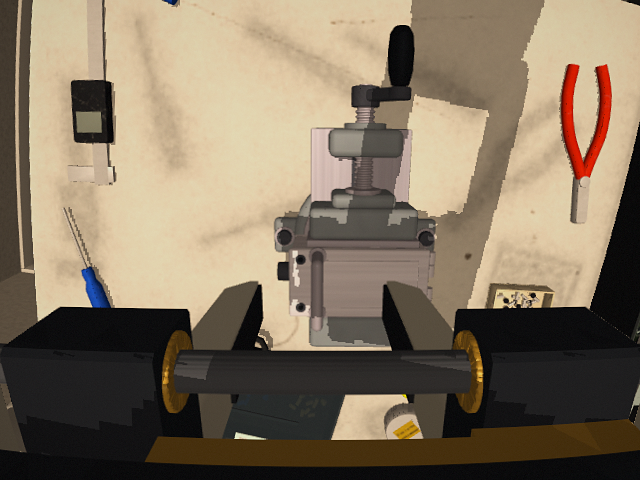

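The handle bar shows at (316,255)–(316,325), its middle at about (0.632, 0.013), aligned with the tool. The clamp looks tight and the cover is shut. I descend to the bar.

```bash
python3 -m pendant '[[0.119,0.002,0,0,0,0],[0.119,0.002,0,0,0,0],[0.119,0.002,-0.1,0,0,0],[0.119,0.002,-0.2,0,0,0],[0.119,0.002,-0.25,0,0,0],[0.119,0.002,-0.25,0,0,0],[0.119,0.002,-0.25,0,0,0]]'
python3 - <<'E'
from h import *
s=arm.snapshot("wrist");save(s,"w7");print(arm.get_state()["ee_pos"],[(a["point"],atz(s,a["point"],.13)) for a in arm.place_of(s,"bow_bar")[:1]])
E
```

```text
clock: 19.8
ee_pos: [0.6328, 0.0126, 0.1778]
tool_rot: [[-0.992, -0.124, 0.001], [-0.124, 0.992, -0.0], [-0.001, -0.0, -1.0]]
contact_force: [-0.5, -0.4, 0.7]
width: 0.0511
gripper_force: 0.0
[0.63361256 0.01257364 0.17905132] [([321.7, 277.8], array([0.6323434 , 0.01178295, 0.13      ]))]
```

View pics/w7.png

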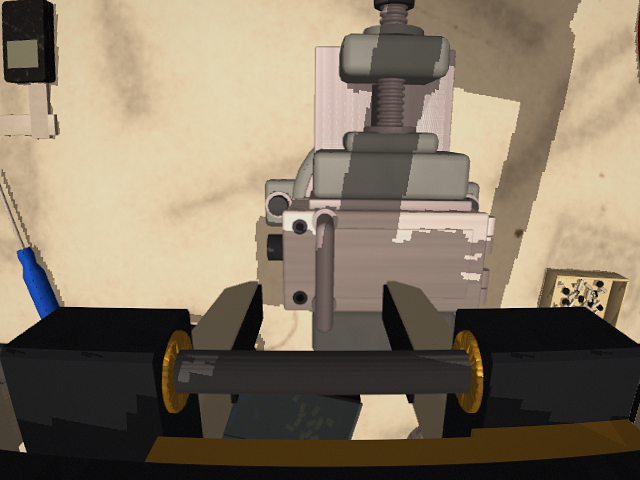

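The bar is centred between the fingers at column 322. I go down and grip.

```bash
python3 -m pendant '[[0,0,-0.05,0,0,0],[0,0,-0.09,0,0,0],[0,0,-0.111,0,0,0],[0,0,-0.111,0,0,0],[0,0,-0.111,0,0,0]]'
python3 -m pendant '[[0,0,0,0,0,0],[0,0,0,0,0,0],[0,0,0,0,0,0],[0,0,0,0,0,0],[0,0,0,0,0,0],[0,0,0,0,0,0]]' 1 45
```

```text
clock: 20.4
ee_pos: [0.6328, 0.0126, 0.1327]
tool_rot: [[-0.992, -0.124, 0.0], [-0.124, 0.992, 0.0], [-0.0, -0.0, -1.0]]
contact_force: [0.3, -0.3, -0.2]
width: 0.0511
gripper_force: 0.0
clock: 21.0
ee_pos: [0.6326, 0.0136, 0.1323]
tool_rot: [[-0.992, -0.124, -0.0], [-0.124, 0.992, 0.002], [-0.0, 0.002, -1.0]]
contact_force: [0.7, 4.6, 3.2]
width: 0.0082
gripper_force: 39.7
```

```bash
python3 -m pendant '[[-0.0002,0.002,0.005,-0.008,-0.001,0],[-0.0005,0.0043,0.011,-0.0158,-0.0019,0],[-0.0005,0.0043,0.011,-0.0158,-0.0019,0],[-0.0005,0.0043,0.011,-0.0158,-0.0019,0]]' 1 60
```

```text
clock: 21.4
ee_pos: [0.6322, 0.0145, 0.1344]
tool_rot: [[-0.992, -0.124, 0.005], [-0.125, 0.991, -0.05], [0.001, -0.05, -0.999]]
contact_force: [7.9, 0.2, -14.2]
width: 0.0069
gripper_force: 60.0
```

```bash
python3 -m pendant '[[-0.0003,0.0024,0.0054,-0.008,-0.001,0],[-0.0006,0.0049,0.0108,-0.0158,-0.0019,0],[-0.0006,0.0049,0.0108,-0.0158,-0.0019,0],[-0.0006,0.0049,0.0108,-0.0158,-0.0019,0]]'
python3 -m pendant '[[-0.0003,0.0026,0.0052,-0.008,-0.001,0],[-0.0007,0.0053,0.0105,-0.0158,-0.0019,0],[-0.0007,0.0053,0.0105,-0.0158,-0.0019,0],[-0.0007,0.0053,0.0105,-0.0158,-0.0019,0]]'
```

```text
clock: 21.8
ee_pos: [0.6321, 0.0174, 0.1409]
tool_rot: [[-0.992, -0.124, 0.012], [-0.125, 0.987, -0.097], [0.001, -0.098, -0.995]]
contact_force: [0.8, 7.6, -1.0]
width: 0.0071
gripper_force: 60.0
clock: 22.2
ee_pos: [0.6318, 0.0195, 0.1448]
tool_rot: [[-0.992, -0.124, 0.018], [-0.125, 0.981, -0.146], [0.001, -0.147, -0.989]]
contact_force: [1.4, 5.8, -4.1]
width: 0.0074
gripper_force: 60.0
```

```bash
python3 -m pendant '[[-0.0006,0.0048,0.008,-0.0127,-0.0015,0],[-0.0012,0.0097,0.0163,-0.0253,-0.003,0],[-0.0012,0.0097,0.0163,-0.0253,-0.003,0],[-0.0012,0.0097,0.0163,-0.0253,-0.003,0],[-0.0012,0.0097,0.0163,-0.0253,-0.003,0],[-0.0012,0.0097,0.0163,-0.0253,-0.003,0]]'
python3 - <<'E'
from h import *
S={n:arm.snapshot(n) for n in("wrist","scene")}
a=S["wrist"]["img"][150:450,150:550];b=cv2.resize(S["scene"]["img"][180:300,220:380],(400,300),interpolation=2)
cv2.imwrite("pics/end.png",np.hstack([a,b])[...,::-1])
E
```

```text
clock: 22.8
ee_pos: [0.6314, 0.0232, 0.151]
tool_rot: [[-0.992, -0.121, 0.027], [-0.124, 0.967, -0.223], [0.001, -0.225, -0.974]]
contact_force: [3.2, 7.3, -5.2]
width: 0.0071
gripper_force: 60.0
```

View pics/end.png

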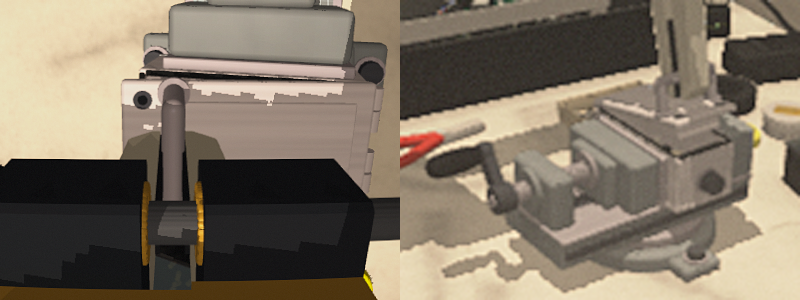

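The wrist crop shows the bar between the fingers at (172,150). The scene crop shows the cover tilted open with the housing down between the jaws. The bar rose 18.7 mm, which is about 0.22 rad. I settle and hand in.

```bash
python3 -m pendant '[[0,0,0,0,0,0],[0,0,0,0,0,0],[0,0,0,0,0,0],[0,0,0,0,0,0]]'
python3 -c "from cell import arm;print(arm.hand_in())"
```

```text
clock: 23.3
ee_pos: [0.6314, 0.0232, 0.151]
tool_rot: [[-0.992, -0.121, 0.027], [-0.124, 0.967, -0.223], [0.001, -0.225, -0.974]]
contact_force: [2.2, 7.7, -5.1]
width: 0.0073
gripper_force: 60.0
the job is handed in; nothing more can be done
None
```

I handed in at 23.3 s, with no verdict shown: by my measurements the housing is clamped, and the cover is free and held by its handle about 25 mm open (0.22 rad); jaw force was judged only from the effort at the knob.

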